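# Home the sample cup, release the lid stay and shut the chamber

### The arm

A 6-joint arm with a two-finger parallel gripper is mounted at the origin on the work surface. World frame = base frame: x ahead of the robot, y to its left, z up, the work surface at z = 0. Lengths are in m, angles in rad, forces in N, time in s.
With the tool pointing down it reaches from about 0.3 to 0.875 m from the base axis. Payload 6.4 kg.
Tool frame: the origin (TCP) lies at the very end of the fingers, on their centre line; the grasp point (between the pads) lies 19 mm behind it; z points along the fingers, y is the line along which they close (so a half turn about z gives the same grasp; the last joint's range is limited). The gripper opens to 88 mm and grips with 3 to 60 N. Pads are 18 mm wide; open, the fingers measure 123 mm over their backs; the gripper's body (75 mm by 187 mm) begins 45 mm behind the grasp point.
Start: joints at [0.943, 0.181, 1.607, -0, 1.354, -0.206], TCP at [0.235, 0.525, 0.239] pointing down, gripper open.
Joint ranges: [-2.99, 2.99], [-0.89, 2.07], [0.3, 2.58], [-1.14, 4.28], [0, 2.63], [-3.12, 3.12]. Speed limits (rad/s): [2.57, 2.57, 3.01, 3.14, 3.14, 3.14].

### API

Orientations are given as a unit quaternion [x, y, z, w].
In Python, from workcell import r gives the robot as it stands. The module is installed in compiled form; this text tells all that it offers.
- The arm moves only by the tool jog_arm, never from a script. Its argument "rows" is a list of rows, each an object with "offset": the shift along the tool's x, y, z in m, a list of three; "rotation": the turn, a rotation vector about the tool's x, y, z in rad, a list of three; "grip": the finger opening in m, from 0 to 0.0881. In form: [{"offset": [x, y, z], "rotation": [wx, wy, wz], "grip": grip}, ...]. A call has 1 to 5 rows; each row is the pose to reach, as a shift and turn from the pose commanded when the call began, along the tool's axes at that moment; what a row does not reach only later rows make up. A row lasts 1/12 s, in which the tool goes at most 41.7 mm and 7.16 degrees, less where a joint would pass 70% of its speed; a pose out of reach is approached as far as the arm can. A call with a gripper value outside its range is refused whole. The fingers move at their own pace and stop on an object; "squeeze" is the grip in N (left out, the last holds). Time passes only in rows, so rows that repeat a pose let the fingers close. It gives the time, the measured TCP pose, the force, the opening and the grip force at its end, in the units of the state.
- r.state(): the state, without advancing time (a new reading comes with each control period).
- r.get_image(name): name is "scene" or "top" or "wrist"; returns a dict with "image" (384x512x3 uint8, red, green, blue), "K" (3x3 intrinsics, pixels), "R" (3x3) and "t" (3): a world point X has camera coordinates R X + t. Camera axes: x right, y down, z forward; pixel columns grow to the right and rows downward; lengths in m; the calibration is good to about 2 mm. A picture is of the moment at which its call begins. There is no depth.
- r.sign_off(): hands the job in; it is judged then, once.
The state is a dict: "time_s": time; "joint_pos": joint angles; "qd": joint speeds; "joint_torque": joint torques, N m; "eef_pos": TCP position; "tcp_rot": TCP orientation; "force": force on the tool from outside, world axes, zero at the start; "torque": the same for the moment, N m; "opening": opening from 0.0 (shut) to 1.0 (fully open); "grip_force": force on a finger pad.
Only numpy, scipy, OpenCV 4.12 (cv2) and the standard library are available. Lean on these libraries where they do the work, as an engineer would, in place of code of your own. Each camera call takes 0.05 s, during which the arm holds its last target. There are 200 camera calls.

### The job

Get the sample chamber ready for a measurement. First twist the black-winged sample cup, which stands proud in its snug holder, clockwise and down until it bottoms out with its red pointer in line with the red mark on the holder; then lift the yellow stay with the red knob well clear of the brass pin on the lid and leave it up. Last, lower the lid gently until it is fully shut, without letting it drop, and leave the jar, the brass lens and the parts bin where they are.

Things in the scene. Friction and masses are not known exactly. Their poses are not given: they have to be found in the camera images.
- chamber: White open-topped chamber fixed to the bench, 150 (x) x 165 (y) x 100 high, walls 6; origin under its centre, z up, yaw within 0.25 rad of the world's. The lid hinge runs along its x on the +y rim; -y is the opening side. Inside, an aluminium block 100 x 100, top 50 above the bench, with a central bore 43 wide, 30 deep. A thin red line on the block, on the bore's -y side, is the pointer's mark.
- seat (a point): Centre of the bore's floor, 20 above the bench; when the cup is home its origin lies here. Spring plungers all round grip the cup: about 8 to 16 N against a straight push, less along the bore while it is being turned. The cup cannot drop by itself. (Outside, a short port tube sticks out 26 from the chamber's -x face, 60 up.)
- cup: Loose sample cup, 0.16 kg: steel cylinder 40 diameter, 38 high, origin at the centre of its underside, z up. On top a black wing 12 thick (own x), 40 long (own y), 34 high; the wing's -y end is red: the pointer. At the start it stands upright in the bore 12 above its floor (too proud for the lid to shut), turned 0.5 to 1.1 rad anticlockwise, from above, off the mark.
- cup_wing (a point): Point on the cup's axis within the wing, 60 above the cup's underside: a good place to grip, across the 12 thickness. The wing's foot is 38 and its top 72 above the underside; home, its top is 8 below the chamber's rim.
- cup_pointer (a point): Top of the red end of the wing, 20 from the cup's axis (its own -y) and 72 above its underside.
- lid (a joint): Lid angle, rad: 0 shut and level; 1.74 at the start, leaning back past upright (stop 1.76). Clear plate 144 x 165 x 8 with blue rim, 0.25 kg. The hinge's friction does not hold it: below about 1.4 rad it falls and slams if let go. A brass pin (8 diameter, 70 from the hinge) sticks out of its +x end; the lowered stay's tooth blocks the pin, so the lid cannot be closed.
- lid_hinge (a point): Middle of the lid's hinge axis, 100 above the bench. The axis is the chamber's x; the closed lid reaches from here along the chamber's -y, and turns up as it opens.
- lid_tab (a point): Grip point in the black tab at the middle of the lid's free edge: 200 from the hinge along the lid, 7 above its underside. The tab is 14 wide (along the hinge axis), 14 thick and sticks out 45 beyond the edge; this point is 35 beyond the edge. Pinched along the hinge axis, it can pivot between the fingers while the lid turns.
- stay (a joint): Angle of the yellow stay, rad: 0 down, locked on the pin (start); grows as its knob is lifted; stop at 1.1 (about upright). Well clear of the pin above about 0.4. A stiff pivot (0.13 N m) keeps it where it is left. Bar 8 x 8 x 185 outside the chamber's +x end, pivoted low at its -y end and sloping up to the pin.
- stay_knob (a point): Grip point on the axis of the stay's red knob, a cylinder 16 diameter along the chamber's x, sticking out 45 beyond the bar; this point is 33 from the bar's face. Lifted, it moves on an arc of radius 171 about stay_pivot, up and towards the chamber's -y. The knob can turn between the fingers.
- stay_pivot (a point): Point on the stay's pivot axis (along the chamber's x), in the same plane as stay_knob.
- jar: Loose amber jar with white cap, 48 diameter, 70 high, origin at the centre of its underside; a bystander.
- objective: Loose brass microscope lens standing on the bench, 32 diameter, 50 high, origin at the centre of its underside; a bystander.
- partsbin: Loose red parts bin, 100 x 140 x 45 high, origin at the centre of its underside; a bystander.
Mind the look-alikes: they are no part of the job. What is shaped like the cup but green or pink is not meant.

How it is judged:
By the outcome, as a careful person would: the job done as asked, in the order asked, and still so for the second after the job is handed in, with the robot touching nothing.
It also fails if it takes over 67 s, if anything falls off the work surface, if the arm or the gripper's body presses on something with over 40 N, if the wrist force passes 120 N, or if a joint passes its speed limit or range.

## Working session

There is one attempt and no reset: what is moved stays moved. The work goes in short steps, Python scripts to look and compute and a tool call to move; the robot and the scene stay as the last step left them, time stands still between calls to the robot, and variables do not carry over. Pictures are saved under pics/ and viewed, at most 10 in all, crops included, and the job is handed in when it is done.

Besides the shell and the picture viewer there is one more tool, called after ">>>" as name(argument=value, ...), one argument or row to a line, values as JSON. jog_arm: Moves the arm, as the interface text tells. Its arguments: {"type":"object","properties":{"rows":{"type":"array","items":{"type":"object","properties":{"offset":{"type":"array","items":{"type":"number"}},"rotation":{"type":"array","items":{"type":"number"}},"grip":{"type":"number"}}}},"squeeze":{"type":"number"}},"required":["rows"]}

```bash
mkdir -p pics
python3 - <<'E'
from workcell import r
import cv2,numpy as np
ims={}
for n in("scene","top"):
    d=r.get_image(n); np.savez(f"{n}0.npz",**d); cv2.imwrite(f"pics/{n}0.png",d["image"][:,:,::-1])
    print(n,d["K"].round(1).tolist(),d["R"].round(3).tolist(),d["t"].round(3).tolist())
s=r.state();print(s)
E
```

```text
scene [[413.5, 0.0, 259.3], [0.0, 413.5, 186.6], [0.0, 0.0, 1.0]] [[-0.845, 0.534, -0.011], [0.307, 0.469, -0.828], [-0.437, -0.704, -0.561]] [0.42, -0.061, 1.466]
top [[367.2, 0.0, 254.0], [0.0, 367.2, 191.3], [0.0, 0.0, 1.0]] [[-0.006, -1.0, 0.004], [-0.983, 0.005, -0.183], [0.183, -0.005, -0.983]] [0.006, 0.548, 1.011]
{'time_s': 0.1, 'joint_pos': array([ 9.42684678e-01,  1.81450466e-01,  1.60785700e+00, -1.83070544e-05,
        1.35376086e+00, -2.06286035e-01]), 'qd': array([ 0.00107215, -0.00119651, -0.00050718,  0.00039276,  0.00198356,
        0.00148758]), 'joint_torque': array([ 1.18969569e-03, -4.34821200e+01, -3.42694545e+01,  7.03001395e-02,
        3.40133964e-02, -7.32505350e-05]), 'eef_pos': array([0.23513362, 0.52423544, 0.23793402]), 'tcp_rot': array([ 2.09350575e-01,  9.77840371e-01, -6.78172359e-04, -2.90801659e-04]), 'force': array([ 0.51825089,  0.43353798, -0.1065939 ]), 'torque': array([ 0.02614932, -0.00772042,  0.01438714]), 'grip_force': 0.0, 'opening': 1.0007350672530309}
```

View pics/scene0.png

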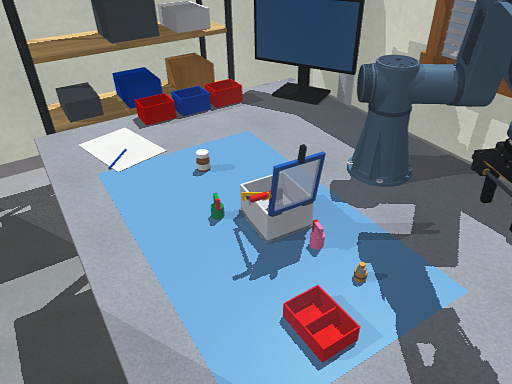

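View pics/top0.png

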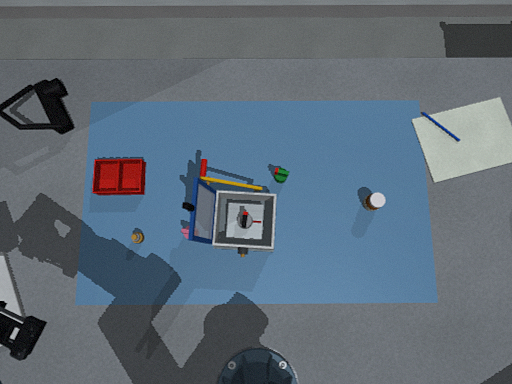

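The top view shows the chamber at about (244,220), the stay and red knob at (205,168), the tab at (187,206) and the cup wing at (246,219). The robot base is at the bottom. I'll crop in and measure.

```bash
cat > h.py <<'E'
import numpy as np
def ray(d,u,v):
    c=-d["R"].T@d["t"]; w=d["R"].T@np.linalg.solve(d["K"],[u,v,1.]); return c,w/np.linalg.norm(w)
def onz(d,u,v,z):
    c,w=ray(d,u,v); return c+w*(z-c[2])/w[2]
def proj(d,X):
    p=d["K"]@(d["R"]@np.asarray(X)+d["t"]); return p[:2]/p[2]
def tri(*a):
    A=np.zeros((3,3));b=np.zeros(3)
    for d,u,v in a:
        c,w=ray(d,u,v);P=np.eye(3)-np.outer(w,w);A+=P;b+=P@c
    return np.linalg.solve(A,b)
E
python3 - <<'E'
import numpy as np,cv2
from h import *
d=np.load("top0.npz")
im=d["image"][:,:,::-1][145:270,175:300]
cv2.imwrite("pics/topc.png",cv2.resize(im,None,fx=4.8,fy=4.8,interpolation=cv2.INTER_CUBIC))
E
```

```text
(no output)
```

View pics/topc.png

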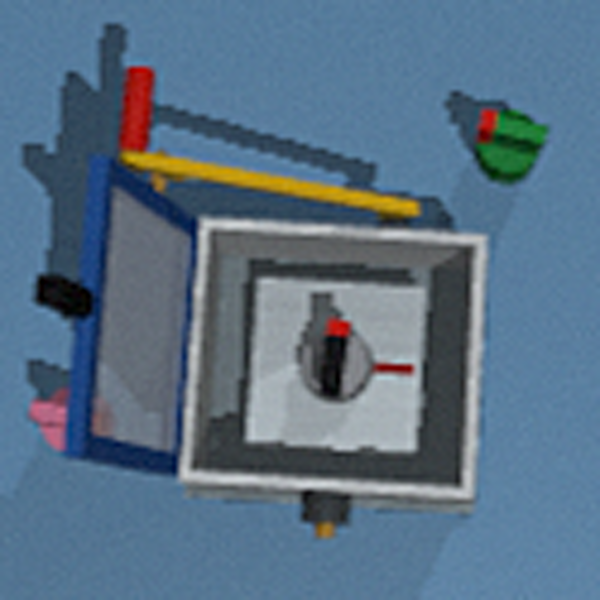

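The rim corners in the crop are at (488,236), (475,495), (200,217) and (180,480), and the red mark runs (375,370)–(413,370). The wing's red end is at (340,327), so it points mostly toward +x. I'll compute the chamber pose and the knob and tab positions.

```bash
cat >> h.py <<'E'
from scipy.spatial.transform import Rotation as Ro
def rel(p,R,s,p0=None):
    "offset, rotvec in tool axes from state s to pose (p,R)"
    R0=Ro.from_quat(s["tcp_rot"]); 
    return (R0.inv().apply(np.asarray(p)-s["eef_pos"])).round(4).tolist(),(R0.inv()*R).as_rotvec().round(3).tolist()
E
python3 - <<'E'
import cv2
from h import *
from workcell import r
d=np.load("top0.npz");sc=np.load("scene0.npz")
f=lambda u,v,z:onz(d,175+u/4.8-.4,145+v/4.8-.4,z)
P=[f(488,236,.1),f(475,495,.1),f(200,217,.1),f(180,480,.1)]
for p in P:print(p.round(4))
print("mid",np.mean(P,0).round(4)," xlen",np.linalg.norm(P[0]-P[1]))
print("mark",f(375,370,.05).round(4),f(413,370,.05).round(4))
print("ptr",f(340,327,.104).round(4),"wing other end",f(330,395,.104).round(4))
for n,dd in(("top",d),("scene",sc)):
    h=cv2.cvtColor(dd["image"],cv2.COLOR_RGB2HSV)
    m=(((h[...,0]<6)|(h[...,0]>174))&(h[...,1]>170)&(h[...,2]>90)).astype('uint8')
    k=cv2.connectedComponentsWithStats(m)
    print(n,[(k[3][i].round(1).tolist(),k[2][i].tolist()) for i in range(1,k[0]) if k[2][i][4]>4])
s=r.state();print(Ro.from_quat(s["tcp_rot"]).as_matrix().round(2))
w=r.get_image("wrist");c=-w["R"].T@w["t"];print(c,w["R"].round(3).tolist(),w["K"][0])
E
```

```text
[ 0.5311 -0.0583  0.1   ]
[ 0.3844 -0.0485  0.1   ]
[0.5431 0.1068 0.1   ]
[0.3936 0.1161 0.1   ]
mid [0.4631 0.029  0.1   ]  xlen 0.14706651300679066
mark [0.4597 0.0068 0.05  ] [ 0.4595 -0.0157  0.05  ]
ptr [0.4786 0.0265 0.104 ] wing other end [0.4402 0.0322 0.104 ]
top [([119.3, 176.2], [93, 159, 51, 36, 1326]), ([203.0, 167.3], [200, 159, 7, 17, 89]), ([276.0, 170.4], [275, 168, 3, 6, 14]), ([245.0, 213.0], [243, 212, 5, 3, 13]), ([256.5, 221.0], [253, 221, 8, 1, 8])]
scene [([224.0, 92.2], [205, 79, 37, 28, 767]), ([155.5, 108.5], [135, 93, 41, 32, 949]), ([258.4, 196.3], [250, 192, 18, 10, 107]), ([217.2, 203.6], [215, 199, 5, 11, 31]), ([314.0, 222.4], [313, 220, 5, 9, 16]), ([320.7, 322.3], [283, 285, 77, 77, 3359])]
[[-0.91  0.41 -0.  ]
 [ 0.41  0.91 -0.  ]
 [ 0.   -0.   -1.  ]]
[0.17511274 0.5506772  0.38391263] [[0.41, 0.912, -0.001], [0.881, -0.396, 0.26], [0.237, -0.107, -0.966]] [300.37997473   0.         253.98265271]
```

>>> jog_arm(
  rows=[
    {"offset":[0,0,-0.04],"rotation":[0,0,0.12],"grip":0.088},
    {"offset":[0,0,-0.08],"rotation":[0,0,0.24],"grip":0.088},
    {"offset":[0,0,-0.12],"rotation":[0,0,0.36],"grip":0.088},
    {"offset":[-0.01,-0.01,-0.155],"rotation":[0,0,0.48],"grip":0.088},
    {"offset":[-0.03,-0.03,-0.17],"rotation":[0,0,0.6],"grip":0.088},
  ],
)

```text
time_s: 0.57
eef_pos: [0.2504, 0.4868, 0.414]
tcp_rot: [0.49, 0.872, 0.004, 0.0]
force: [1.1, 0.2, -0.2]
opening: 1.0
grip_force: 0.0
```

>>> jog_arm(
  rows=[
    {"offset":[-0.2,-0.025,0],"rotation":[0,0,0.065],"grip":0.088},
    {"offset":[-0.2,-0.025,0],"rotation":[0,0,0.065],"grip":0.088},
    {"offset":[-0.2,-0.025,0],"rotation":[0,0,0.065],"grip":0.088},
    {"offset":[-0.2,-0.025,0],"rotation":[0,0,0.065],"grip":0.088},
    {"offset":[-0.2,-0.025,0],"rotation":[0,0,0.065],"grip":0.088},
  ],
)

```text
time_s: 0.98
eef_pos: [0.3338, 0.2991, 0.4086]
tcp_rot: [0.517, 0.856, -0.0, 0.0]
force: [-0.0, -0.3, 0.6]
opening: 0.997
grip_force: 0.0
```

Run:
```python
from h import *
from workcell import r
s=r.state();R=Ro.from_quat(s["tcp_rot"]);print(s["eef_pos"],R.as_matrix().round(3)[:, 1],R.inv().apply(np.array([.463,.015,.41])-s["eef_pos"]))
```

```text
[0.33383439 0.29909746 0.40859544] [0.885 0.465 0.   ] [-0.31157318 -0.01782307 -0.00125868]
```

>>> jog_arm(
  rows=[
    {"offset":[-0.207,-0.012,0],"rotation":[0,0,0],"grip":0.088},
    {"offset":[-0.207,-0.012,0],"rotation":[0,0,0],"grip":0.088},
    {"offset":[-0.207,-0.012,0],"rotation":[0,0,0],"grip":0.088},
    {"offset":[-0.207,-0.012,0],"rotation":[0,0,0],"grip":0.088},
    {"offset":[-0.207,-0.012,0],"rotation":[0,0,0],"grip":0.088},
  ],
)

```text
time_s: 1.4
eef_pos: [0.4194, 0.1105, 0.4087]
tcp_rot: [0.517, 0.856, 0.0, 0.0]
force: [0.2, -0.2, 0.4]
opening: 1.004
grip_force: 0.0
```

>>> jog_arm(
  rows=[
    {"offset":[-0.04,-0.002,0],"rotation":[0,0,0],"grip":0.088},
    {"offset":[-0.08,-0.004,0],"rotation":[0,0,0],"grip":0.088},
    {"offset":[-0.103,-0.006,0.03],"rotation":[0,0,0],"grip":0.088},
    {"offset":[-0.103,-0.006,0.07],"rotation":[0,0,0],"grip":0.088},
    {"offset":[-0.103,-0.006,0.11],"rotation":[0,0,0],"grip":0.088},
  ],
)

```text
time_s: 1.82
eef_pos: [0.4626, 0.0167, 0.2979]
tcp_rot: [0.519, 0.855, 0.0, 0.001]
force: [0.5, 0.2, -0.1]
opening: 1.001
grip_force: 0.0
```

Run:
```python
from h import *
from workcell import r
import cv2
d=r.get_image("wrist");np.savez("w1.npz",**d);cv2.imwrite("pics/w1.png",d["image"][:,:,::-1])
d=r.get_image("scene");np.savez("scene1.npz",**d)
s=r.state();print(s["eef_pos"],s["tcp_rot"])
```

```text
[0.45784679 0.01885851 0.29193702] [ 0.51757576  0.8556116  -0.00212079 -0.00629417]
```

View pics/w1.png

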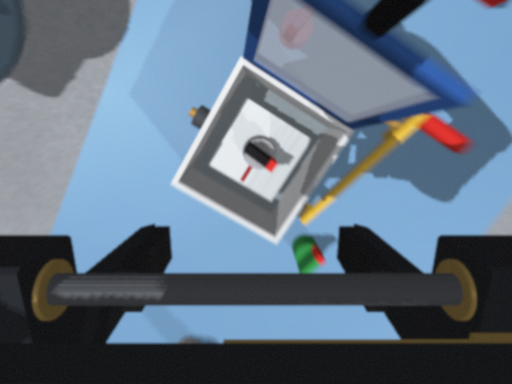

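Run:
```python
from h import *
import cv2
d=np.load("w1.npz")
for n,u,v in(("c1",243,58),("c2",174,183),("c3",277,241),("c4",353,130)):print(n,onz(d,u,v,.1).round(4))
print("mark",onz(d,240,179,.05).round(4),onz(d,250,166,.05).round(4))
im=d["image"][:,:,::-1]
a=cv2.resize(im[110:200,200:310],None,fx=7,fy=6.6,interpolation=cv2.INTER_CUBIC)
cv2.imwrite("pics/w1c.png",a)
```

```text
c1 [0.3976 0.1175 0.1   ]
c2 [ 0.3872 -0.0411  0.1   ]
c3 [ 0.5301 -0.0501  0.1   ]
c4 [0.5411 0.1079 0.1   ]
mark [ 0.457  -0.0121  0.05  ] [0.4608 0.0098 0.05  ]
```

View pics/w1c.png

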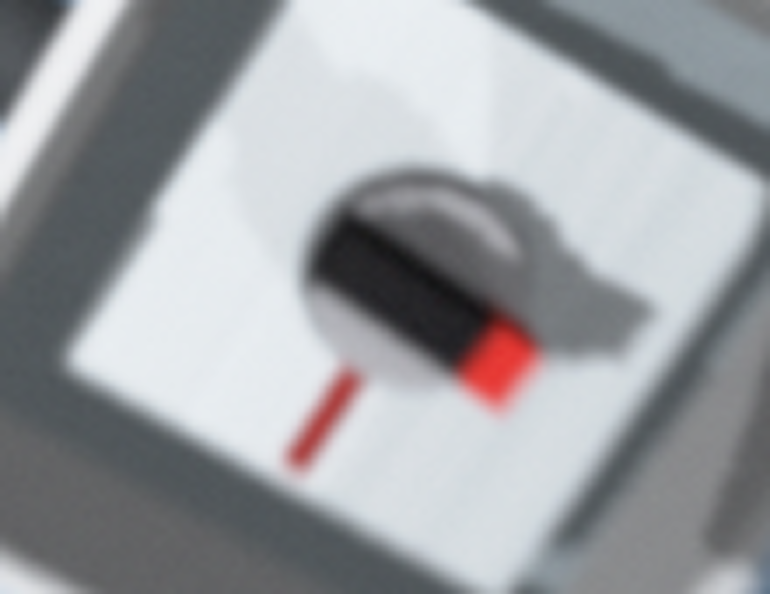

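Run:
```python
from h import *
d=np.load("w1.npz")
f=lambda u,v,z:onz(d,200+u/7-.4,110+v/6.6-.4,z)
a=lambda p,q:np.arctan2(*(q-p)[[1,0]]).round(3)
for z in(.07,.104):
  print(z,a(f(350,215,z),f(500,310,z)),a(f(320,275,z),f(460,372,z)),a(f(335,245,z),f(480,340,z)))
print("mark",f(355,375,.05),f(295,460,.05),a(f(355,375,.05),f(295,460,.05)))
print("cup",f(415,280,.07))
print("wingtop", f(335,245,.104),f(500,350,.104))
```

```text
0.07 -0.109 -0.156 -0.127
0.104 -0.109 -0.156 -0.127
mark [0.46147606 0.00952152 0.05      ] [ 0.4593018  -0.01134703  0.05      ] -1.675
cup [0.46113132 0.03388244 0.07      ]
wingtop [0.44431222 0.03696622 0.104     ] [0.47643974 0.03330016 0.104     ]
```

The wing's pointer is at a world angle of about -0.13 and the mark at about -1.64, so the wing is about 1.5 rad off. I'll turn it in two bites to keep the gripper body clear of the lid. First I'll get the stay geometry and the move numbers.

Run:
```python
from h import *
from workcell import r
import cv2
t=np.load("top0.npz");sc=np.load("scene0.npz");w=np.load("w1.npz")
k=tri((t,203,167.3),(sc,258.4,196.3));print("knob",k)
C=np.array([.4635,.031,0]);Rz=Ro.from_euler('z',-.065)
print("knob ch",Rz.inv().apply(k-C))
for n,d in(("top",t),("w",w),("sc",sc)):
    h=cv2.cvtColor(d["image"],cv2.COLOR_RGB2HSV)
    m=((h[...,0]>20)&(h[...,0]<28)&(h[...,1]>190)&(h[...,2]>120)).astype('uint8')
    kk=cv2.connectedComponentsWithStats(m)
    i=max(range(1,kk[0]),key=lambda i:kk[2][i][4]);v,u=np.nonzero(kk[1]==i)
    print(n,kk[2][i],"left",u.min(),v[u==u.min()].mean(),"right",u.max(),v[u==u.max()].mean())
s=r.state();print(s["eef_pos"],s["tcp_rot"])
def R(a):
    y=np.array([np.cos(a),np.sin(a),0]);z=np.array([0,0,-1.]);return Ro.from_matrix(np.c_[np.cross(y,z),y,z])
print(rel([.461,.031,.14],R(-.13),s),rel([.461,.031,.078],R(-.13),s))
```

```text
knob [0.58297955 0.1330406  0.18988891]
knob ch [0.11259926 0.10958582 0.18988891]
top [201 177  61  13 173] left 201 177.5 right 261 187.5Traceback (most recent call last):
  File "<stdin>", line 12, in <module>
ValueError: max() iterable argument is empty
```

Run:
```python
from h import *
from workcell import r
t=np.load("top0.npz")
C=np.array([.4635,.031,0]);Rz=Ro.from_euler('z',-.065)
for z in(.06,.08,.1,.12):
    p=Rz.inv().apply(onz(t,258.5,187.3,z)-C); print(z,p.round(4),np.hypot(p[1]-.1096,z-.19).round(4))
s=r.state();print(s["eef_pos"],s["tcp_rot"])
def R(a):
    y=np.array([np.cos(a),np.sin(a),0]);z=np.array([0,0,-1.]);return Ro.from_matrix(np.c_[np.cross(y,z),y,z])
print(rel([.461,.031,.14],R(-.13),s),rel([.461,.031,.078],R(-.13),s))
```

```text
0.06 [ 0.0964 -0.0351  0.06  ] 0.1945
0.08 [ 0.0924 -0.035   0.08  ] 0.1817
0.1 [ 0.0885 -0.0349  0.1   ] 0.1702
0.12 [ 0.0845 -0.0348  0.12  ] 0.1605
[0.45784679 0.01885851 0.29193702] [ 0.51757576  0.8556116  -0.00212079 -0.00629417]
([0.008, 0.01, 0.1519], [-0.012, -0.005, 0.613]) ([0.0075, 0.0106, 0.2139], [-0.012, -0.005, 0.613])
```

```bash
cat >> h.py <<'E'
YAW=-.065
def pose(psi,tau,G):
    "closing at YAW+psi, body leaning tau to chamber -y side, grasp point G -> tcp, R"
    a=YAW+psi; y=np.array([np.cos(a),np.sin(a),0]); l=np.array([np.sin(a),-np.cos(a),0])
    z=-(np.cos(tau)*np.array([0,0,1.])+np.sin(tau)*l)
    return np.asarray(G)+.019*z, Ro.from_matrix(np.c_[np.cross(y,z),y,z])
E
python3 - <<'E'
from h import *
from workcell import r
s=r.state();print(s["eef_pos"],s["tcp_rot"],s["qd"].round(3))
print(rel(*pose(-.07,.3,[.461,.031,.19]),s))
E
```

```text
[0.45784679 0.01885851 0.29193702] [ 0.51757576  0.8556116  -0.00212079 -0.00629417] [ 0.019 -0.051 -0.138  0.001  0.094  0.001]
([0.0128, 0.0129, 0.1201], [-0.105, 0.285, 0.611])
```

>>> jog_arm(
  rows=[
    {"offset":[0.013,0.013,0.12],"rotation":[-0.105,0.285,0.61],"grip":0.088},
    {"offset":[0.013,0.013,0.12],"rotation":[-0.105,0.285,0.61],"grip":0.088},
    {"offset":[0.013,0.013,0.12],"rotation":[-0.105,0.285,0.61],"grip":0.088},
    {"offset":[0.013,0.013,0.12],"rotation":[-0.105,0.285,0.61],"grip":0.088},
    {"offset":[0.013,0.013,0.12],"rotation":[-0.105,0.285,0.61],"grip":0.088},
  ],
)

```text
time_s: 2.33
eef_pos: [0.4673, 0.0369, 0.1788]
tcp_rot: [0.729, 0.671, 0.107, -0.088]
force: [-0.7, 0.1, 0.8]
opening: 0.999
grip_force: 0.0
```

>>> jog_arm(
  rows=[
    {"offset":[0,0,0],"rotation":[0,0,0.08],"grip":0.088},
    {"offset":[0,0,0],"rotation":[0,0,0.08],"grip":0.088},
    {"offset":[0,0,0],"rotation":[0,0,0.08],"grip":0.088},
  ],
)

```text
time_s: 2.58
eef_pos: [0.4686, 0.0358, 0.1807]
tcp_rot: [0.753, 0.644, 0.104, -0.088]
force: [0.2, -0.1, -0.0]
opening: 0.995
grip_force: 0.0
```

Run:
```python
from h import *
from workcell import r
import cv2
s=r.state();print(s["eef_pos"],s["tcp_rot"],s["qd"].round(3))
print(rel(*pose(-.07,.3,[.461,.031,.106]),s))
d=r.get_image("wrist");np.savez("w2.npz",**d);cv2.imwrite("pics/w2.png",d["image"][:,:,::-1])
for n,p in dict(cupax=[.461,.031,.104]).items():print(n,proj(d,p))
```

```text
[0.46863505 0.03577109 0.18069024] [ 0.75272114  0.64399912  0.1042106  -0.08840906] [ 0.008  0.001  0.009 -0.002 -0.009 -0.015]
([-0.0254, -0.007, 0.0893], [0.007, 0.026, -0.019])
cupax [244.12712807 233.22578171]
```

View pics/w2.png

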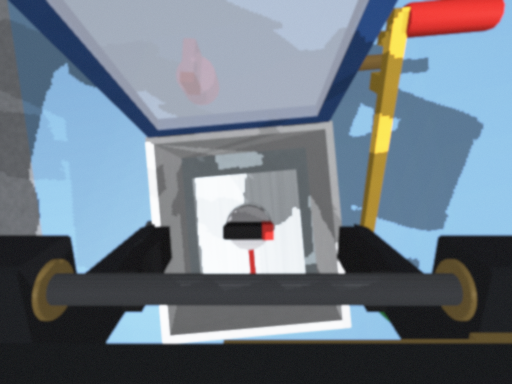

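The view shows the wing at (224–273, 231), level in the image and so square to the fingers. The mark runs from (252,250) to (254,272) and the chamber axis lines up. I'll descend and grip the wing end-on.

Run:
```python
from h import *
from workcell import r
s=r.state()
print(rel(*pose(-.07,.3,[.4635,.031,.106]),s))
```

```text
([-0.0251, -0.0043, 0.0891], [0.007, 0.026, -0.019])
```

>>> jog_arm(
  rows=[
    {"offset":[-0.008,-0.001,0.03],"rotation":[0,0.02,-0.02],"grip":0.088},
    {"offset":[-0.017,-0.003,0.06],"rotation":[0.007,0.026,-0.019],"grip":0.088},
    {"offset":[-0.025,-0.0043,0.089],"rotation":[0.007,0.026,-0.019],"grip":0.088},
    {"offset":[-0.025,-0.0043,0.089],"rotation":[0.007,0.026,-0.019],"grip":0.06},
    {"offset":[-0.025,-0.0043,0.089],"rotation":[0.007,0.026,-0.019],"grip":0.03},
  ],
  squeeze=40,
)

```text
time_s: 3.05
eef_pos: [0.4623, 0.0376, 0.0862]
tcp_rot: [0.745, 0.649, 0.111, -0.101]
force: [0.2, 0.6, 0.6]
opening: 0.877
grip_force: 0.0
```

>>> jog_arm(
  rows=[
    {"offset":[0,0,0],"rotation":[0,0,0],"grip":0.03},
    {"offset":[0,0,0],"rotation":[0,0,0],"grip":0.03},
    {"offset":[0,0,0],"rotation":[0,0,0],"grip":0.03},
  ],
)

```text
time_s: 3.3
eef_pos: [0.4644, 0.0365, 0.0882]
tcp_rot: [0.746, 0.649, 0.113, -0.098]
force: [-0.2, -0.4, -0.2]
opening: 0.646
grip_force: 0.0
```

Run:
```python
from h import *
from workcell import r
s=r.state();print(s["eef_pos"],s["tcp_rot"],s["force"],s["torque"],s["opening"]*.0881,s["grip_force"])
for p in(-.22,-.37,-.52,-.67,-.82): print(rel(*pose(p,.3,[.4635,.031,.106]),s))
```

```text
[0.4644256  0.03652233 0.08824834] [ 0.74561319  0.64939436  0.11280334 -0.09809866] [-0.22720189 -0.38442892 -0.19757057] [-0.18987043  0.08072896  0.00932454] 0.05689319921443239 0.0
([-0.0002, 0.0007, 0.0004], [-0.043, -0.0, 0.141])
([-0.0003, 0.0015, 0.0003], [-0.088, -0.0, 0.284])
([-0.0006, 0.0023, 0.0002], [-0.132, -0.0, 0.427])
([-0.001, 0.003, 0.0001], [-0.176, -0.0, 0.571])
([-0.0015, 0.0037, -0.0001], [-0.221, -0.0, 0.714])
```

>>> jog_arm(
  rows=[
    {"offset":[0,0,0],"rotation":[0,0,0],"grip":0.03},
    {"offset":[0,0,0],"rotation":[0,0,0],"grip":0.03},
    {"offset":[0,0,0],"rotation":[0,0,0],"grip":0.03},
    {"offset":[0,0,0],"rotation":[0,0,0],"grip":0.03},
  ],
)

```text
time_s: 3.63
eef_pos: [0.4632, 0.0368, 0.0867]
tcp_rot: [0.746, 0.649, 0.112, -0.099]
force: [-0.6, -0.7, 2.7]
opening: 0.445
grip_force: 40.0
```

>>> jog_arm(
  rows=[
    {"offset":[0,0.0004,0],"rotation":[-0.022,0,0.07],"grip":0.03},
    {"offset":[0,0.0008,0],"rotation":[-0.044,0,0.142],"grip":0.03},
    {"offset":[0,0.001,0],"rotation":[-0.066,0,0.213],"grip":0.03},
    {"offset":[0,0.0015,0],"rotation":[-0.088,0,0.284],"grip":0.03},
    {"offset":[0,0.002,0],"rotation":[-0.11,0,0.355],"grip":0.03},
  ],
)

```text
time_s: 4.05
eef_pos: [0.4649, 0.0364, 0.0863]
tcp_rot: [0.854, 0.498, 0.128, -0.077]
force: [0.1, -0.3, -1.7]
opening: 0.452
grip_force: 40.0
```

>>> jog_arm(
  rows=[
    {"offset":[0,0.0004,0],"rotation":[-0.022,0,0.07],"grip":0.03},
    {"offset":[0,0.0008,0],"rotation":[-0.044,0,0.142],"grip":0.03},
    {"offset":[0,0.001,0],"rotation":[-0.066,0,0.213],"grip":0.03},
    {"offset":[0,0.0015,0],"rotation":[-0.088,0,0.284],"grip":0.03},
    {"offset":[0,0.002,0],"rotation":[-0.11,0,0.355],"grip":0.03},
  ],
)

```text
time_s: 4.47
eef_pos: [0.4663, 0.0355, 0.0861]
tcp_rot: [0.931, 0.332, 0.139, -0.051]
force: [0.4, 0.6, -1.8]
opening: 0.447
grip_force: 40.0
```

>>> jog_arm(
  rows=[
    {"offset":[0,0,0],"rotation":[0,0,0],"grip":0.03},
    {"offset":[0,0,0],"rotation":[0,0,0],"grip":0.088},
    {"offset":[0,0,0],"rotation":[0,0,0],"grip":0.088},
    {"offset":[0,0,0],"rotation":[0,0,0],"grip":0.088},
    {"offset":[0,0,0],"rotation":[0,0,0],"grip":0.088},
  ],
)

```text
time_s: 4.88
eef_pos: [0.4667, 0.0355, 0.0863]
tcp_rot: [0.931, 0.334, 0.139, -0.052]
force: [-0.7, 0.3, 0.1]
opening: 0.73
grip_force: 0.0
```

Run:
```python
from h import *
from workcell import r
s=r.state();print(s["eef_pos"],s["tcp_rot"],s["force"],s["opening"]*.0881)
y=Ro.from_quat(s["tcp_rot"]).as_matrix()[:,1];print("closing ch ang",np.arctan2(y[1],y[0])-YAW)
print(rel(s["eef_pos"]+[0,0,.05],Ro.from_quat(s["tcp_rot"]),s))
print(rel(*pose(.35,.3,[.4635,.031,.16]),s))
```

```text
[0.4667488  0.0355332  0.08633282] [ 0.93074321  0.33408406  0.13941434 -0.05165808] [-0.71826306  0.25537698  0.14980007] 0.06435548447684952
closing ch ang -0.816104363162582
([0.0147, -0.0002, -0.0478], [0.0, 0.0, 0.0])
([0.0133, -0.0039, -0.054], [0.341, -0.0, -1.115])
```

>>> jog_arm(
  rows=[
    {"offset":[0.0085,0,-0.027],"rotation":[0,0,0],"grip":0.088},
    {"offset":[0.0155,0,-0.052],"rotation":[0,0,0],"grip":0.088},
    {"offset":[0.0155,0,-0.053],"rotation":[0.035,0,-0.115],"grip":0.088},
    {"offset":[0.015,0,-0.053],"rotation":[0.07,0,-0.23],"grip":0.088},
    {"offset":[0.015,-0.001,-0.053],"rotation":[0.105,0,-0.345],"grip":0.088},
  ],
)

```text
time_s: 5.3
eef_pos: [0.4655, 0.0352, 0.1422]
tcp_rot: [0.854, 0.498, 0.129, -0.075]
force: [0.5, -0.1, 0.1]
opening: 0.997
grip_force: 0.0
```

>>> jog_arm(
  rows=[
    {"offset":[0,-0.001,0],"rotation":[0.035,0,-0.115],"grip":0.088},
    {"offset":[0,-0.001,0],"rotation":[0.07,0,-0.23],"grip":0.088},
    {"offset":[0,-0.002,0],"rotation":[0.105,0,-0.345],"grip":0.088},
    {"offset":[0,-0.002,0],"rotation":[0.14,0,-0.455],"grip":0.088},
    {"offset":[0,-0.003,0],"rotation":[0.175,0,-0.57],"grip":0.088},
  ],
)

```text
time_s: 5.72
eef_pos: [0.4627, 0.0366, 0.1413]
tcp_rot: [0.67, 0.727, 0.101, -0.11]
force: [-0.3, -0.6, -0.5]
opening: 1.002
grip_force: 0.0
```

>>> jog_arm(
  rows=[
    {"offset":[0,-0.001,0],"rotation":[0.035,0,-0.115],"grip":0.088},
    {"offset":[0,-0.001,0],"rotation":[0.06,0,-0.2],"grip":0.088},
    {"offset":[0,-0.001,0],"rotation":[0.06,0,-0.2],"grip":0.088},
  ],
)

```text
time_s: 5.97
eef_pos: [0.4621, 0.0368, 0.1413]
tcp_rot: [0.592, 0.792, 0.09, -0.119]
force: [0.5, 0.5, -0.7]
opening: 0.996
grip_force: 0.0
```

Run:
```python
from h import *
from workcell import r
import cv2
s=r.state();print(s["eef_pos"],s["tcp_rot"])
y=Ro.from_quat(s["tcp_rot"]).as_matrix()[:,1];print("closing ch ang",np.arctan2(y[1],y[0])-YAW)
print(rel(*pose(.35,.3,[.4635,.031,.108]),s))
d=r.get_image("wrist");np.savez("w3.npz",**d);cv2.imwrite("pics/w3.png",d["image"][:,:,::-1])
print(proj(d,[.4635,.031,.104]))
```

```text
[0.46212837 0.03678314 0.14130469] [ 0.59164549  0.79221587  0.09001033 -0.11936405]
closing ch ang 0.35265856857088085
([-0.0155, -0.0004, 0.0491], [0.001, -0.0, 0.003])
[252.73340259 242.02141776]
```

View pics/w3.png

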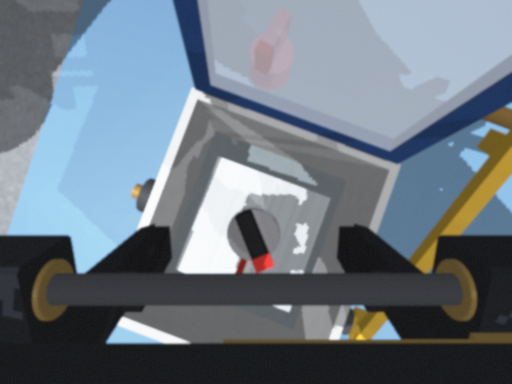

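The wing has turned. It now runs (243,212)–(262,265), about 0.4 rad off the mark line, which starts near (240,268). I'll descend and squeeze, which should align it clockwise.

>>> jog_arm(
  rows=[
    {"offset":[-0.008,0,0.025],"rotation":[0,0,0],"grip":0.07},
    {"offset":[-0.0155,0,0.049],"rotation":[0,0,0],"grip":0.05},
    {"offset":[-0.0155,0,0.049],"rotation":[0,0,0],"grip":0.03},
    {"offset":[-0.0155,0,0.049],"rotation":[0,0,0],"grip":0.006},
    {"offset":[-0.0155,0,0.049],"rotation":[0,0,0],"grip":0.006},
  ],
  squeeze=50,
)

```text
time_s: 6.43
eef_pos: [0.462, 0.0365, 0.0909]
tcp_rot: [0.594, 0.791, 0.09, -0.119]
force: [-0.4, 0.5, 2.0]
opening: 0.648
grip_force: 0.0
```

>>> jog_arm(
  rows=[
    {"offset":[0,0,0],"rotation":[0,0,0],"grip":0.006},
    {"offset":[0,0,0],"rotation":[0,0,0],"grip":0.006},
    {"offset":[0,0,0],"rotation":[0,0,0],"grip":0.006},
    {"offset":[0,0,0],"rotation":[0,0,0],"grip":0.006},
    {"offset":[0,0,0],"rotation":[0,0,0],"grip":0.006},
  ],
)

```text
time_s: 6.85
eef_pos: [0.4619, 0.0366, 0.0904]
tcp_rot: [0.593, 0.791, 0.09, -0.119]
force: [-0.1, -1.3, -0.5]
opening: 0.265
grip_force: 0.0
```

>>> jog_arm(
  rows=[
    {"offset":[0,0,0],"rotation":[0,0,0],"grip":0.006},
    {"offset":[0,0,0],"rotation":[0,0,0],"grip":0.006},
    {"offset":[0,0,0],"rotation":[0,0,0],"grip":0.006},
  ],
)

```text
time_s: 7.1
eef_pos: [0.4616, 0.0366, 0.0899]
tcp_rot: [0.593, 0.791, 0.09, -0.119]
force: [-0.7, -0.6, -0.3]
opening: 0.132
grip_force: 49.5
```

Run:
```python
from h import *
from workcell import r
s=r.state();print(s["eef_pos"],s["tcp_rot"],s["opening"]*.0881,s["force"])
y=Ro.from_quat(s["tcp_rot"]).as_matrix()[:,1];print("closing ch ang",np.arctan2(y[1],y[0])-YAW)
for p,z in((.26,.105),(.17,.101),(.09,.098),(0,.095),(0,.091)):print(rel(*pose(p,.3,[.4635,.031,z]),s))
```

```text
[0.46160228 0.03663309 0.089893  ] [ 0.59327714  0.79101246  0.09002893 -0.11923217] 0.01159203062550084 [-0.68586167 -0.62375806 -0.26967912]
closing ch ang 0.3486213772670112
([-0.0012, 0.0007, 0.0028], [-0.025, 0.0, 0.085])
([-0.0025, 0.0012, 0.0066], [-0.052, -0.0, 0.171])
([-0.0035, 0.0017, 0.0094], [-0.076, -0.0, 0.247])
([-0.0045, 0.0022, 0.0123], [-0.102, -0.0, 0.333])
([-0.0057, 0.0021, 0.0161], [-0.102, -0.0, 0.333])
```

>>> jog_arm(
  rows=[
    {"offset":[-0.0004,0.0003,0.0012],"rotation":[-0.01,0,0.034],"grip":0.006},
    {"offset":[-0.0009,0.0005,0.0026],"rotation":[-0.02,0,0.068],"grip":0.006},
    {"offset":[-0.0014,0.0008,0.004],"rotation":[-0.031,0,0.102],"grip":0.006},
    {"offset":[-0.0019,0.001,0.0054],"rotation":[-0.041,0,0.136],"grip":0.006},
    {"offset":[-0.0025,0.0012,0.0068],"rotation":[-0.052,0,0.17],"grip":0.006},
  ],
)

```text
time_s: 7.52
eef_pos: [0.4639, 0.0366, 0.0838]
tcp_rot: [0.662, 0.735, 0.101, -0.11]
force: [-1.3, 0.6, 9.6]
opening: 0.133
grip_force: 49.4
```

>>> jog_arm(
  rows=[
    {"offset":[-0.0004,0.0002,0.0012],"rotation":[-0.01,0,0.033],"grip":0.006},
    {"offset":[-0.0008,0.0004,0.0026],"rotation":[-0.02,0,0.065],"grip":0.006},
    {"offset":[-0.0013,0.0006,0.004],"rotation":[-0.03,0,0.098],"grip":0.006},
    {"offset":[-0.0017,0.0008,0.0052],"rotation":[-0.04,0,0.13],"grip":0.006},
    {"offset":[-0.002,0.001,0.0062],"rotation":[-0.05,0,0.163],"grip":0.006},
  ],
)

```text
time_s: 7.93
eef_pos: [0.4653, 0.0373, 0.0794]
tcp_rot: [0.721, 0.676, 0.111, -0.103]
force: [-11.0, 1.8, 39.6]
opening: 0.13
grip_force: 49.6
```

Run:
```python
from h import *
from workcell import r
s=r.state();print(s["eef_pos"],s["opening"]*.0881,s["force"])
y=Ro.from_quat(s["tcp_rot"]).as_matrix()[:,1];print("closing ch ang",np.arctan2(y[1],y[0])-YAW)
for p,z in((0,.095),(0,.091)):print(rel(*pose(p,.3,[.4635,.031,z]),s))
```

```text
[0.46533095 0.03726812 0.07935632] 0.01144350318836375 [-10.97915526   1.8144099   39.59314965]
closing ch ang 0.0001406547127702218
([-0.0015, -0.0014, 0.0022], [0.002, -0.003, 0.001])
([-0.0027, -0.0014, 0.006], [0.002, -0.003, 0.001])
```

>>> jog_arm(
  rows=[
    {"offset":[-0.0015,-0.0012,0.002],"rotation":[0,0,0.03],"grip":0.006},
    {"offset":[-0.0015,-0.0012,0.002],"rotation":[0,0,0],"grip":0.006},
    {"offset":[-0.0015,-0.0012,0.002],"rotation":[0,0,0],"grip":0.006},
  ],
)

```text
time_s: 8.18
eef_pos: [0.4652, 0.0369, 0.0788]
tcp_rot: [0.72, 0.677, 0.112, -0.102]
force: [-11.4, 4.5, 44.8]
opening: 0.127
grip_force: 50.2
```

>>> jog_arm(
  rows=[
    {"offset":[0.0007,0,-0.002],"rotation":[0,0,0],"grip":0.006},
    {"offset":[0.0007,0,-0.003],"rotation":[0,0,0],"grip":0.05},
    {"offset":[0.0007,0,-0.003],"rotation":[0,0,0],"grip":0.05},
    {"offset":[0.0007,0,-0.003],"rotation":[0,0,0],"grip":0.05},
    {"offset":[0.0007,0,-0.003],"rotation":[0,0,0],"grip":0.05},
  ],
)

```text
time_s: 8.6
eef_pos: [0.4623, 0.0357, 0.0765]
tcp_rot: [0.721, 0.676, 0.109, -0.103]
force: [-0.1, -0.1, 0.0]
opening: 0.409
grip_force: 0.0
```

>>> jog_arm(
  rows=[
    {"offset":[0.009,0,-0.03],"rotation":[0,0,0],"grip":0.05},
    {"offset":[0.018,0,-0.06],"rotation":[0,0,0],"grip":0.05},
    {"offset":[0.027,0,-0.09],"rotation":[0,0,0],"grip":0.05},
    {"offset":[0.027,0,-0.09],"rotation":[0,0,0],"grip":0.05},
    {"offset":[0.027,0,-0.09],"rotation":[0,0,0],"grip":0.05},
  ],
)

```text
time_s: 9.02
eef_pos: [0.4637, 0.0343, 0.1721]
tcp_rot: [0.721, 0.677, 0.11, -0.101]
force: [-0.9, -0.4, -0.2]
opening: 0.567
grip_force: 0.0
```

Run:
```python
from h import *
from workcell import r
import cv2
d=r.get_image("wrist");np.savez("w4.npz",**d)
im=d["image"][:,:,::-1]
print(proj(d,[.4635,.031,.092]),r.state()["eef_pos"])
u,v=proj(d,[.4635,.026,.092]).astype(int)
cv2.imwrite("pics/w4.png",cv2.resize(im[v-75:v+75,u-100:u+100],None,fx=4,fy=4,interpolation=cv2.INTER_CUBIC));print(u-100,v-75)
```

```text
[252.74709508 231.89511045] [0.46254719 0.03474524 0.17060492]
153 163
```

View pics/w4.png

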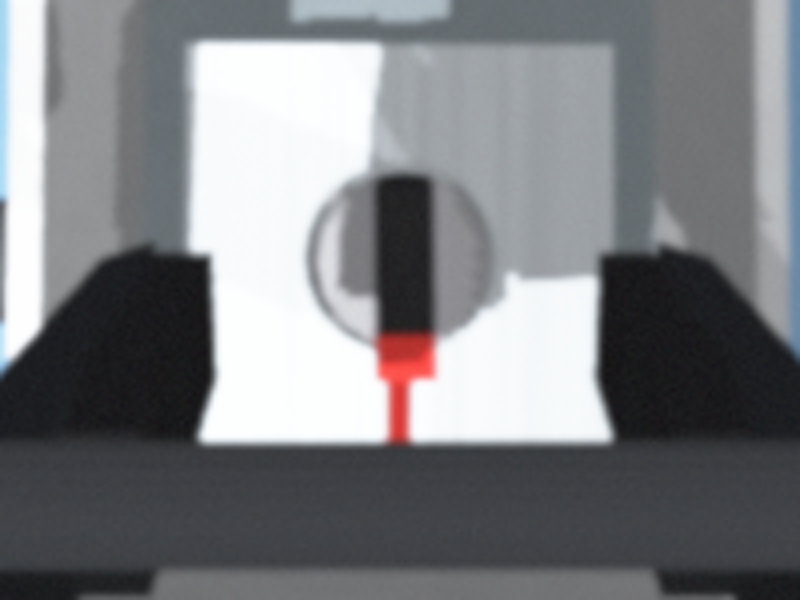

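The cup is home: the pointer at (405,355) lines up with the mark at (400,410), and it took 45 N at the bottom. Next is the stay. I'll refine the knob position from the wrist and top views.

Run:
```python
from h import *
from workcell import r
t=np.load("top0.npz");w=np.load("w2.npz");sc=np.load("scene0.npz")
C=np.array([.4635,.031,0]);Rz=Ro.from_euler('z',YAW)
for n,a,b in(("tip",(203.3,159.5),(502,13)),("in",(202.5,175.8),(410,18))):
    p=tri((t,*a),(w,*b));print(n,p,Rz.inv().apply(p-C),proj(w,p),proj(t,p))
k=tri((t,203,167.3),(sc,258.4,196.3));print(k)
G=C+Rz.apply([.123,.1096,.19])
s=r.state();print("G",G,s["eef_pos"])
print(rel(*pose(-np.pi/2,0,[G[0],G[1],.285]),s))
print(rel(s["eef_pos"]+[0,0,.1],Ro.from_quat(s["tcp_rot"]),s))
```

```text
tip [0.60403666 0.129225   0.19545269] [0.13385976 0.10714602 0.19545269] [499.32306644   9.53959857] [204.04476681 159.11858966]
in [0.56101964 0.13224492 0.19492054] [0.09073742 0.10736543 0.19492054] [409.73231272  17.82000492] [202.54478094 175.75693228]
[0.58297955 0.1330406  0.18988891]
G [0.59335924 0.13237918 0.19      ] [0.46254719 0.03474524 0.17060492]
([0.1293, 0.1243, -0.0598], [-0.235, -0.236, 1.559])
([0.0295, 0.0, -0.0955], [0.0, 0.0, 0.0])
```

>>> jog_arm(
  rows=[
    {"offset":[0.011,0,-0.035],"rotation":[0,0,0],"grip":0.07},
    {"offset":[0.022,0,-0.07],"rotation":[-0.02,-0.02,0.12],"grip":0.07},
    {"offset":[0.033,0,-0.105],"rotation":[-0.04,-0.04,0.24],"grip":0.07},
    {"offset":[0.035,0.01,-0.11],"rotation":[-0.06,-0.06,0.36],"grip":0.07},
    {"offset":[0.04,0.03,-0.11],"rotation":[-0.07,-0.07,0.48],"grip":0.07},
  ],
)

```text
time_s: 9.48
eef_pos: [0.493, 0.0383, 0.2892]
tcp_rot: [0.869, 0.482, 0.08, -0.075]
force: [0.1, 0.4, -0.5]
opening: 0.798
grip_force: 0.0
```

```bash
cat > go.py <<'E'
import sys
from h import *
from workcell import r
C=np.array([.4635,.031,0]);Rz=Ro.from_euler('z',YAW)
def go(psi,tau,ch):
    s=r.state();o,w=rel(*pose(psi,tau,C+Rz.apply(ch)),s)
    print("tcp",s["eef_pos"].round(4),"F",s["force"].round(1),"open",(s["opening"]*88.1).round(1),"grasp ch",Rz.inv().apply(s["eef_pos"]-.019*Ro.from_quat(s["tcp_rot"]).as_matrix()[:,2]-C).round(4))
    print("off",o,"rot",w,"|rot|",np.linalg.norm(w).round(3))
if __name__=="__main__": a=list(map(float,sys.argv[1:]));go(a[0],a[1],a[2:])
E
python3 go.py -1.571 0 .123 .108 .285
```

```text
Traceback (most recent call last):
  File "go.py", line 9, in <module>
    if __name__=="__main__": a=list(map(float,sys.argv[1:]));go(a[0],a[1],a[2:])
                                                             ~~^^^^^^^^^^^^^^^^^
  File "go.py", line 7, in go
    print("tcp",s["eef_pos"].round(4),"F",s["force"].round(1),"open",(s["opening"]*88.1).round(1),"grasp ch",Rz.inv().apply(s["eef_pos"]-.019*Ro.from_quat(s["tcp_rot"]).as_matrix()[:,2]-C).round(4))
                                                                     ^^^^^^^^^^^^^^^^^^^^^^^^^
AttributeError: 'float' object has no attribute 'round'
```

```bash
sed -i 's/(s\["opening"\]\*88.1).round(1)/round(s["opening"]*88.1,1)/' go.py; python3 go.py -1.571 0 .123 .108 .285
```

```text
tcp [0.493  0.0383 0.2892] F [ 0.1  0.4 -0.5] open 70.3 grasp ch [0.028  0.0051 0.3077]
off [0.1239, 0.0379, 0.0486] rot [-0.164, -0.164, 1.073] |rot| 1.098
```

>>> jog_arm(
  rows=[
    {"offset":[0.014,0.004,0.0],"rotation":[-0.018,-0.018,0.119],"grip":0.07},
    {"offset":[0.028,0.008,0.0],"rotation":[-0.036,-0.036,0.238],"grip":0.07},
    {"offset":[0.042,0.012,0.0],"rotation":[-0.054,-0.054,0.357],"grip":0.07},
    {"offset":[0.056,0.016,0.0],"rotation":[-0.073,-0.073,0.477],"grip":0.07},
    {"offset":[0.07,0.02,0.0],"rotation":[-0.091,-0.091,0.596],"grip":0.07},
  ],
)

```text
time_s: 9.9
eef_pos: [0.5458, 0.0868, 0.299]
tcp_rot: [0.978, 0.204, 0.034, -0.036]
force: [0.3, -0.4, 0.3]
opening: 0.794
grip_force: 0.0
```

```bash
python3 go.py -1.571 0 .123 .108 .285
```

```text
tcp [0.5458 0.0868 0.299 ] F [ 0.3 -0.4  0.3] open 70.0 grasp ch [0.0776 0.0593 0.3179]
off [0.0582, -0.0193, 0.039] rot [-0.075, -0.067, 0.477] |rot| 0.487
```

>>> jog_arm(
  rows=[
    {"offset":[0.02,-0.005,0.0],"rotation":[-0.018,-0.016,0.119],"grip":0.07},
    {"offset":[0.04,-0.012,0.01],"rotation":[-0.037,-0.033,0.238],"grip":0.07},
    {"offset":[0.058,-0.019,0.03],"rotation":[-0.056,-0.05,0.357],"grip":0.07},
    {"offset":[0.058,-0.019,0.039],"rotation":[-0.075,-0.067,0.477],"grip":0.07},
    {"offset":[0.058,-0.019,0.039],"rotation":[-0.075,-0.067,0.477],"grip":0.07},
  ],
)

```text
time_s: 10.32
eef_pos: [0.5918, 0.1314, 0.2628]
tcp_rot: [1.0, -0.031, -0.003, 0.0]
force: [-0.5, -0.9, -0.7]
opening: 0.796
grip_force: 0.0
```

```bash
python3 go.py -1.571 0 .123 .108 .192
python3 - <<'E'
from h import *
from workcell import r
import cv2
d=r.get_image("wrist");np.savez("w5.npz",**d)
cv2.imwrite("pics/w5.png",d["image"][:,:,::-1])
C=np.array([.4635,.031,0]);Rz=Ro.from_euler('z',YAW)
for p in((.0907,.108,.192),(.134,.108,.192)):print(proj(d,C+Rz.apply(p)))
E
```

```text
tcp [0.5918 0.1314 0.2628] F [-0.5 -0.9 -0.7] open 70.1 grasp ch [0.1216 0.1085 0.2818]
off [0.002, 0.0005, 0.0898] rot [0.0, 0.005, 0.004] |rot| 0.006
[253.48973849 240.44740084]
[253.62242352 186.87356476]
```

View pics/w5.png

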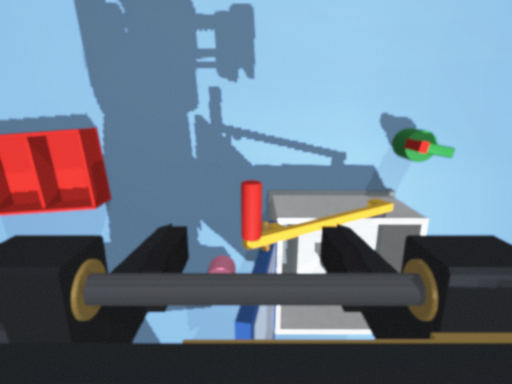

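The knob is at (252, 182–242), about where I predicted. I'll descend and grip it lightly.

>>> jog_arm(
  rows=[
    {"offset":[0.001,0,0.03],"rotation":[0,0,0],"grip":0.05},
    {"offset":[0.002,0,0.06],"rotation":[0,0,0],"grip":0.05},
    {"offset":[0.002,0,0.09],"rotation":[0,0,0],"grip":0.03},
    {"offset":[0.002,0,0.09],"rotation":[0,0,0],"grip":0.01},
    {"offset":[0.002,0,0.09],"rotation":[0,0,0],"grip":0.01},
  ],
  squeeze=12,
)

```text
time_s: 10.78
eef_pos: [0.5945, 0.1295, 0.1776]
tcp_rot: [1.0, -0.029, 0.0, -0.001]
force: [0.7, -0.1, 0.4]
opening: 0.443
grip_force: 0.0
```

>>> jog_arm(
  rows=[
    {"offset":[0,0,0],"rotation":[0,0,0],"grip":0.01},
    {"offset":[0,0,0],"rotation":[0,0,0],"grip":0.01},
    {"offset":[0,0,0],"rotation":[0,0,0],"grip":0.01},
    {"offset":[0,0,0],"rotation":[0,0,0],"grip":0.01},
  ],
)

```text
time_s: 11.12
eef_pos: [0.5977, 0.1327, 0.1824]
tcp_rot: [1.0, -0.029, 0.005, -0.003]
force: [-0.4, 9.7, 5.2]
opening: 0.175
grip_force: 12.0
```

Run:
```python
from go import *
s=r.state();k=Rz.inv().apply(s["eef_pos"]+[0,0,.019]-C);print(k,s["opening"]*88.1,s["grip_force"],s["force"])
R=Ro.from_quat(s["tcp_rot"])
# pivot: radius .171; angle of bar from top-view slope
z0=.1
y0=k[1]-np.sqrt(.171**2-(k[2]-z0)**2);b=np.arctan2(k[2]-z0,k[1]-y0);print(y0,b)
for a in np.arange(.1,.81,.1):
    d=np.array([0,y0+.171*np.cos(b+a)-k[1],z0+.171*np.sin(b+a)-k[2]])
    print(round(a,2),R.inv().apply(Rz.apply(d)).round(4))
```

```text
[0.12727467 0.11016784 0.20136587] 15.396657245064443 11.994424313306808 [-0.42548304  9.70724863  5.21127402]
-0.02754911265523534 0.6345099047189169
0.1 [ 0.0001  0.0107 -0.0133]
0.2 [ 0.0001  0.0227 -0.0255]
0.3 [ 0.0001  0.0359 -0.0364]
0.4 [ 0.0001  0.0501 -0.0459]
0.5 [ 0.0001  0.0651 -0.054 ]
0.6 [ 0.0001  0.0809 -0.0606]
0.7 [ 0.      0.0973 -0.0655]
0.8 [-1.00e-04  1.14e-01 -6.88e-02]
```

>>> jog_arm(
  rows=[
    {"offset":[0,0.005,-0.0068],"rotation":[0,0,0],"grip":0.01},
    {"offset":[0,0.0102,-0.0136],"rotation":[0,0,0],"grip":0.01},
    {"offset":[0,0.016,-0.02],"rotation":[0,0,0],"grip":0.01},
    {"offset":[0,0.0218,-0.026],"rotation":[0,0,0],"grip":0.01},
    {"offset":[0,0.028,-0.032],"rotation":[0,0,0],"grip":0.01},
  ],
)

```text
time_s: 11.53
eef_pos: [0.5959, 0.1048, 0.215]
tcp_rot: [1.0, -0.029, 0.006, -0.003]
force: [0.9, 7.5, 7.2]
opening: 0.176
grip_force: 12.0
```

```bash
python3 go.py -1.571 0 .123 .108 .192
```

```text
tcp [0.5959 0.1048 0.215 ] F [0.9 7.5 7.2] open 15.5 grasp ch [0.1271 0.0821 0.234 ]
off [-0.0045, -0.0256, 0.0421] rot [-0.006, -0.011, 0.008] |rot| 0.015
```

>>> jog_arm(
  rows=[
    {"offset":[0,0.0124,-0.0093],"rotation":[0,0,0],"grip":0.01},
    {"offset":[0,0.0256,-0.0174],"rotation":[0,0,0],"grip":0.01},
    {"offset":[0,0.0396,-0.0244],"rotation":[0,0,0],"grip":0.01},
    {"offset":[0,0.0541,-0.03],"rotation":[0,0,0],"grip":0.01},
    {"offset":[0,0.0691,-0.0343],"rotation":[0,0,0],"grip":0.01},
  ],
)

```text
time_s: 11.95
eef_pos: [0.5909, 0.0336, 0.2487]
tcp_rot: [1.0, -0.029, 0.005, -0.001]
force: [-0.1, 2.7, 2.9]
opening: 0.176
grip_force: 12.0
```

>>> jog_arm(
  rows=[
    {"offset":[0,0,0],"rotation":[0,0,0],"grip":0.01},
    {"offset":[0,0,0],"rotation":[0,0,0],"grip":0.05},
    {"offset":[0,0,0],"rotation":[0,0,0],"grip":0.05},
    {"offset":[0,0,0],"rotation":[0,0,0],"grip":0.05},
  ],
)

```text
time_s: 12.28
eef_pos: [0.59, 0.0334, 0.2454]
tcp_rot: [1.0, -0.029, 0.003, -0.0]
force: [0.3, 0.3, -0.5]
opening: 0.383
grip_force: 0.0
```

```bash
python3 go.py -1.571 0 .123 .01 .35
```

```text
tcp [0.59   0.0334 0.2454] F [ 0.3  0.3 -0.5] open 33.7 grasp ch [0.1259 0.0106 0.2644]
off [-0.0026, 0.0005, -0.0856] rot [-0.001, -0.005, 0.006] |rot| 0.008
```

>>> jog_arm(
  rows=[
    {"offset":[0,0,-0.04],"rotation":[0,0,0],"grip":0.06},
    {"offset":[0,0,-0.08],"rotation":[0,0,-0.1],"grip":0.06},
    {"offset":[0,0,-0.11],"rotation":[0,0,-0.22],"grip":0.06},
    {"offset":[0,0,-0.12],"rotation":[0,0,-0.34],"grip":0.06},
    {"offset":[-0.02,-0.02,-0.12],"rotation":[0,0,-0.46],"grip":0.06},
  ],
)

```text
time_s: 12.7
eef_pos: [0.5736, 0.0519, 0.3686]
tcp_rot: [0.98, 0.201, 0.006, 0.002]
force: [-0.6, 0.5, -0.7]
opening: 0.682
grip_force: 0.0
```

```bash
python3 go.py 0 0 0 .123 .39;python3 - <<'E'
from go import *
import cv2
d=r.get_image("top");np.savez("top1.npz",**d);im=d["image"]
h=cv2.cvtColor(im,cv2.COLOR_RGB2HSV)
print("tab exp",proj(d,C+Rz.apply([0,.123,.296])))
m=(h[...,2]<45).astype('uint8')[190:225,175:200]
k=cv2.connectedComponentsWithStats(m);print(k[2][1:],k[3][1:]+[175,190])
E
```

```text
tcp [0.5736 0.0519 0.3686] F [-0.6  0.5 -0.7] open 60.1 grasp ch [0.1083 0.028  0.3876]
off [-0.0538, -0.1338, -0.0037] rot [0.011, -0.006, -1.102] |rot| 1.102
tab exp [185.76186853 205.24124288]
[] []
```

>>> jog_arm(
  rows=[
    {"offset":[-0.01,-0.027,-0.002],"rotation":[0,0,-0.12],"grip":0.06},
    {"offset":[-0.02,-0.053,-0.004],"rotation":[0,0,-0.24],"grip":0.06},
    {"offset":[-0.03,-0.08,-0.004],"rotation":[0,0,-0.36],"grip":0.06},
    {"offset":[-0.042,-0.106,-0.004],"rotation":[0,0,-0.48],"grip":0.06},
    {"offset":[-0.054,-0.134,-0.004],"rotation":[0,0,-0.6],"grip":0.06},
  ],
)

```text
time_s: 13.17
eef_pos: [0.4673, 0.1575, 0.3681]
tcp_rot: [0.876, 0.482, 0.002, 0.001]
force: [-0.5, -0.7, -0.4]
opening: 0.681
grip_force: 0.0
```

>>> jog_arm(
  rows=[
    {"offset":[0,0,0],"rotation":[0,0,-0.12],"grip":0.06},
    {"offset":[0,0,0],"rotation":[0,0,-0.24],"grip":0.06},
    {"offset":[0,0,0],"rotation":[0,0,-0.36],"grip":0.06},
    {"offset":[0,0,0],"rotation":[0.01,0,-0.5],"grip":0.06},
    {"offset":[0,0,0],"rotation":[0.01,0,-0.5],"grip":0.06},
  ],
)

```text
time_s: 13.58
eef_pos: [0.4682, 0.157, 0.3682]
tcp_rot: [0.73, 0.684, -0.001, -0.003]
force: [-0.1, 0.2, -0.2]
opening: 0.683
grip_force: 0.0
```

```bash
python3 go.py 0 0 0 .123 .296;python3 - <<'E'
from go import *
import cv2
d=r.get_image("wrist");np.savez("w6.npz",**d);cv2.imwrite("pics/w6.png",d["image"][:,:,::-1])
print("tab exp",proj(d,C+Rz.apply([0,.1247,.306])))
E
```

```text
tcp [0.4682 0.157  0.3682] F [-0.1  0.2 -0.2] open 60.1 grasp ch [-0.0034  0.126   0.3872]
off [-0.0034, 0.004, 0.0912] rot [-0.006, -0.004, 0.0] |rot| 0.007
tab exp [258.28548018 206.85710577]
```

View pics/w6.png

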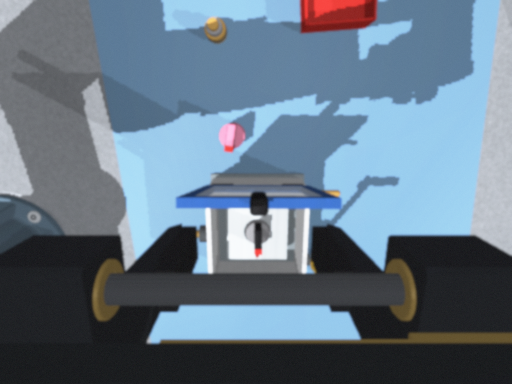

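The tab is at (259,203), as expected, and the cup pointer is still on the mark at (258,252). I'll descend and pinch the tab.

>>> jog_arm(
  rows=[
    {"offset":[-0.001,0.002,0.03],"rotation":[0,0,0],"grip":0.05},
    {"offset":[-0.003,0.004,0.06],"rotation":[0,0,0],"grip":0.04},
    {"offset":[-0.003,0.004,0.091],"rotation":[0,0,0],"grip":0.03},
    {"offset":[-0.003,0.004,0.091],"rotation":[0,0,0],"grip":0.008},
    {"offset":[-0.003,0.004,0.091],"rotation":[0,0,0],"grip":0.008},
  ],
  squeeze=20,
)

```text
time_s: 14.05
eef_pos: [0.4708, 0.1536, 0.2764]
tcp_rot: [0.732, 0.681, -0.002, -0.004]
force: [0.7, -0.4, 0.3]
opening: 0.323
grip_force: 0.0
```

>>> jog_arm(
  rows=[
    {"offset":[0,0,0],"rotation":[0,0,0],"grip":0.008},
    {"offset":[0,0,0],"rotation":[0,0,0],"grip":0.008},
    {"offset":[0,0,0],"rotation":[0,0,0],"grip":0.008},
    {"offset":[0,0,0],"rotation":[0,0,0],"grip":0.008},
  ],
)

```text
time_s: 14.38
eef_pos: [0.4712, 0.1542, 0.2798]
tcp_rot: [0.731, 0.682, -0.0, -0.003]
force: [-7.7, 0.3, 4.4]
opening: 0.158
grip_force: 20.0
```

```bash
cat > arc.py <<'E'
from go import *
s=r.state();g=Rz.inv().apply(s["eef_pos"]-.019*Ro.from_quat(s["tcp_rot"]).as_matrix()[:,2]-C)
f=lambda p:np.array([0,.0825-.2*np.cos(p)+.007*np.sin(p),.1+.2*np.sin(p)+.007*np.cos(p)])
v=g[1:]-[.0825,.1];ph=np.arctan2(v[1],-v[0])+.035;print("grasp",g.round(4),"r",np.hypot(*v).round(4),"phi",ph.round(3),"F",s["force"].round(1),"open",round(s["opening"]*88.1,1),s["grip_force"])
R=Ro.from_quat(s["tcp_rot"])
for a in np.arange(max(ph,0)-.1,-.01,-.1):print(round(a,3),R.inv().apply(Rz.apply(f(a)-f(ph))).round(4))
print("zero",R.inv().apply(Rz.apply(f(0)-f(ph))).round(4))
E
python3 arc.py
```

```text
grasp [-2.000e-04  1.234e-01  2.988e-01] r 0.2029 phi 1.809 F [-7.7  0.3  4.4] open 13.9 19.974886144918855
1.709 [-0.0195  0.0001 -0.0045]
1.609 [-0.0393  0.0002 -0.007 ]
1.509 [-0.0593  0.0003 -0.0076]
1.409 [-0.0793  0.0004 -0.0061]
1.309 [-0.099   0.0005 -0.0027]
1.209 [-0.1182  0.0006  0.0027]
1.109 [-0.1369  0.0008  0.01  ]
1.009 [-0.1547  0.0009  0.0191]
0.909 [-0.1715  0.001   0.0299]
0.809 [-0.1871  0.0012  0.0424]
0.709 [-0.2015  0.0013  0.0563]
0.609 [-0.2143  0.0015  0.0717]
0.509 [-0.2256  0.0016  0.0882]
0.409 [-0.2351  0.0018  0.1058]
0.309 [-0.2429  0.0019  0.1242]
0.209 [-0.2488  0.0021  0.1433]
0.109 [-0.2527  0.0022  0.1629]
0.009 [-0.2547  0.0023  0.1829]
zero [-0.2547  0.0023  0.1846]
```

```bash
sed -i 's/+\.035;print/-.035;print/; s/-\.1,-\.01,-\.1)/-.07,-.01,-.07)[:6]/' arc.py; python3 arc.py
```

```text
grasp [-2.000e-04  1.234e-01  2.988e-01] r 0.2029 phi 1.739 F [-7.7  0.3  4.4] open 13.9 19.974886144918855
1.669 [-0.0138  0.0001 -0.0024]
1.599 [-0.0277  0.0001 -0.0038]
1.529 [-0.0417  0.0002 -0.0043]
1.459 [-0.0557  0.0003 -0.0038]
1.389 [-0.0696  0.0003 -0.0022]
1.319 [-0.0834  0.0004  0.0002]
zero [-0.2411  0.0023  0.188 ]
```

>>> jog_arm(
  rows=[
    {"offset":[-0.0138,0,-0.0024],"rotation":[0,0,0],"grip":0.008},
    {"offset":[-0.0277,0,-0.0038],"rotation":[0,0,0],"grip":0.008},
    {"offset":[-0.0417,0,-0.0043],"rotation":[0,0,0],"grip":0.008},
    {"offset":[-0.0557,0,-0.0038],"rotation":[0,0,0],"grip":0.008},
    {"offset":[-0.0696,0,-0.0022],"rotation":[0,0,0],"grip":0.008},
  ],
  squeeze=25,
)

```text
time_s: 14.8
eef_pos: [0.4665, 0.0844, 0.2815]
tcp_rot: [0.731, 0.682, 0.0, -0.003]
force: [-4.5, 2.0, -0.7]
opening: 0.155
grip_force: 25.0
```

```bash
python3 arc.py
```

```text
grasp [-0.0004  0.0534  0.3005] r 0.2026 phi 1.391 F [-4.5  2.  -0.7] open 13.7 25.002888604067266
1.321 [-0.0138  0.0001  0.0024]
1.251 [-0.0274  0.0002  0.0058]
1.181 [-0.0407  0.0003  0.0102]
1.111 [-0.0537  0.0003  0.0154]
1.041 [-0.0663  0.0004  0.0216]
0.971 [-0.0784  0.0005  0.0286]
zero [-0.1721  0.0018  0.1902]
```

Radius holds at 0.2026, so it's tracking well.

>>> jog_arm(
  rows=[
    {"offset":[-0.0138,0,0.0024],"rotation":[0,0,0],"grip":0.008},
    {"offset":[-0.0274,0,0.0058],"rotation":[0,0,0],"grip":0.008},
    {"offset":[-0.0407,0,0.0102],"rotation":[0,0,0],"grip":0.008},
    {"offset":[-0.0537,0,0.0154],"rotation":[0,0,0],"grip":0.008},
    {"offset":[-0.0663,0.0004,0.0216],"rotation":[0,0,0],"grip":0.008},
  ],
)

```text
time_s: 15.22
eef_pos: [0.462, 0.0181, 0.259]
tcp_rot: [0.732, 0.682, -0.0, -0.004]
force: [-5.3, 3.4, -2.1]
opening: 0.157
grip_force: 25.0
```

```bash
python3 arc.py
```

```text
grasp [-0.0005 -0.013   0.278 ] r 0.202 phi 1.043 F [-5.3  3.4 -2.1] open 13.9 25.003408100456
0.973 [-0.0121  0.0001  0.007 ]
0.903 [-0.0237  0.0002  0.0148]
0.833 [-0.0348  0.0003  0.0234]
0.763 [-0.0452  0.0004  0.0328]
0.693 [-0.0549  0.0005  0.0429]
0.623 [-0.0639  0.0006  0.0536]
zero [-0.1061  0.0015  0.1688]
```

>>> jog_arm(
  rows=[
    {"offset":[-0.0121,0,0.007],"rotation":[0,0,0],"grip":0.008},
    {"offset":[-0.0237,0,0.0148],"rotation":[0,0,0],"grip":0.008},
    {"offset":[-0.0348,0,0.0234],"rotation":[0,0,0],"grip":0.008},
    {"offset":[-0.0452,0,0.0328],"rotation":[0,0,0],"grip":0.008},
    {"offset":[-0.0549,0.0005,0.0429],"rotation":[0,0,0],"grip":0.008},
  ],
)

```text
time_s: 15.63
eef_pos: [0.4584, -0.0362, 0.2152]
tcp_rot: [0.732, 0.682, -0.0, -0.004]
force: [-6.5, 4.3, -1.8]
opening: 0.156
grip_force: 25.0
```

```bash
python3 arc.py
```

```text
grasp [-0.0006 -0.0675  0.2342] r 0.2013 phi 0.695 F [-6.5  4.3 -1.8] open 13.8 25.003515486605465
0.625 [-0.009   0.0001  0.0107]
0.555 [-0.0173  0.0002  0.022 ]
0.485 [-0.0247  0.0004  0.0339]
0.415 [-0.0313  0.0005  0.0462]
0.345 [-0.037   0.0006  0.059 ]
0.275 [-0.0418  0.0007  0.0722]
zero [-0.0515  0.0011  0.1262]
```

>>> jog_arm(
  rows=[
    {"offset":[-0.009,0,0.0107],"rotation":[0,0,0],"grip":0.008},
    {"offset":[-0.0173,0,0.022],"rotation":[0,0,0],"grip":0.008},
    {"offset":[-0.0247,0,0.0339],"rotation":[0,0,0],"grip":0.008},
    {"offset":[-0.0313,0,0.0462],"rotation":[0,0,0],"grip":0.008},
    {"offset":[-0.037,0.0006,0.059],"rotation":[0,0,0],"grip":0.008},
  ],
)

```text
time_s: 16.05
eef_pos: [0.4559, -0.0725, 0.1557]
tcp_rot: [0.732, 0.682, -0.0, -0.005]
force: [-6.2, 5.3, -1.2]
opening: 0.157
grip_force: 25.0
```

```bash
sed -i 's/-\.07,-\.01,-\.07)/-.04,-.01,-.04)/;s/:6/:10/' arc.py; python3 arc.py
```

```text
grasp [-0.0007 -0.1038  0.1747] r 0.2008 phi 0.346 F [-6.2  5.3 -1.2] open 13.9 25.003868609201163
0.306 [-0.0029  0.0001  0.0075]
0.266 [-0.0054  0.0001  0.0151]
0.226 [-0.0077  0.0002  0.0227]
0.186 [-0.0097  0.0003  0.0305]
0.146 [-0.0113  0.0003  0.0383]
0.106 [-0.0126  0.0004  0.0462]
0.066 [-0.0136  0.0005  0.0542]
0.026 [-0.0143  0.0005  0.0621]
zero [-0.0146  0.0006  0.0674]
```

>>> jog_arm(
  rows=[
    {"offset":[-0.0029,0,0.0075],"rotation":[0,0,0],"grip":0.008},
    {"offset":[-0.0054,0,0.0151],"rotation":[0,0,0],"grip":0.008},
    {"offset":[-0.0077,0,0.0227],"rotation":[0,0,0],"grip":0.008},
    {"offset":[-0.0097,0,0.0305],"rotation":[0,0,0],"grip":0.008},
    {"offset":[-0.0113,0.0003,0.0383],"rotation":[0,0,0],"grip":0.008},
  ],
)

```text
time_s: 16.47
eef_pos: [0.4552, -0.0832, 0.1173]
tcp_rot: [0.732, 0.682, -0.001, -0.005]
force: [-5.6, 5.9, -0.5]
opening: 0.159
grip_force: 25.0
```

>>> jog_arm(
  rows=[
    {"offset":[-0.0008,0,0.005],"rotation":[0,0,0],"grip":0.008},
    {"offset":[-0.0014,0,0.01],"rotation":[0,0,0],"grip":0.008},
    {"offset":[-0.002,0,0.015],"rotation":[0,0,0],"grip":0.008},
    {"offset":[-0.0026,0,0.02],"rotation":[0,0,0],"grip":0.008},
    {"offset":[-0.003,0,0.024],"rotation":[0,0,0],"grip":0.008},
  ],
)

```text
time_s: 16.88
eef_pos: [0.4551, -0.086, 0.0936]
tcp_rot: [0.732, 0.682, -0.0, -0.005]
force: [-10.4, 9.3, 24.0]
opening: 0.154
grip_force: 25.0
```

```bash
python3 arc.py
```

```text
grasp [-0.0006 -0.1174  0.1126] r 0.2003 phi 0.028 F [-10.4   9.3  24. ] open 13.6 24.980362218338996
zero [-0.0003  0.      0.0055]
```

>>> jog_arm(
  rows=[
    {"offset":[0,0,0.001],"rotation":[0,0,0],"grip":0.008},
    {"offset":[0,0,0.002],"rotation":[0,0,0],"grip":0.008},
    {"offset":[0,0,0.002],"rotation":[0,0,0],"grip":0.008},
  ],
)

```text
time_s: 17.13
eef_pos: [0.4553, -0.0861, 0.0936]
tcp_rot: [0.731, 0.682, -0.001, -0.005]
force: [-13.1, 8.8, 19.8]
opening: 0.158
grip_force: 25.0
```

```bash
python3 arc.py
```

```text
grasp [-0.0005 -0.1175  0.1126] r 0.2004 phi 0.028 F [-13.1   8.8  19.8] open 13.9 24.968756299931556
zero [-0.0003  0.      0.0056]
```

Run:
```python
from go import *
d=np.load("w4.npz")
for o in(.02,.026,.032):
    print(o,"far top",proj(d,C+Rz.apply([0,.02,o+.072])).round(1),"ptr top",proj(d,C+Rz.apply([0,-.02,o+.072])).round(1),"ptr foot",proj(d,C+Rz.apply([0,-.02,o+.038])).round(1),"width",(proj(d,C+Rz.apply([.006,0,o+.072]))-proj(d,C+Rz.apply([-.006,0,o+.072])))[0].round(2))
print("block corners top",[proj(d,C+Rz.apply([x,.05,.05])).round(1) for x in(-.05,.05)])
```

```text
0.02 far top [252.7 206.7] ptr top [252.7 257.3] ptr foot [252.8 250.5] width 15.13
0.026 far top [252.7 206.8] ptr top [252.7 258.7] ptr foot [252.8 251.5] width 15.52
0.032 far top [252.7 206.9] ptr top [252.7 260.2] ptr foot [252.8 252.7] width 15.93
block corners top [array([199.5, 174.1]), array([306. , 174.1])]
```

>>> jog_arm(
  rows=[
    {"offset":[0,0,-0.001],"rotation":[0,0,0],"grip":0.008},
    {"offset":[0,0,-0.002],"rotation":[0,0,0],"grip":0.04},
    {"offset":[0,0,-0.002],"rotation":[0,0,0],"grip":0.04},
    {"offset":[0,0,-0.002],"rotation":[0,0,0],"grip":0.04},
    {"offset":[0,0,-0.002],"rotation":[0,0,0],"grip":0.04},
  ],
)

```text
time_s: 17.55
eef_pos: [0.4569, -0.0879, 0.094]
tcp_rot: [0.732, 0.682, 0.0, -0.002]
force: [-0.1, -0.6, -0.9]
opening: 0.432
grip_force: 0.0
```

>>> jog_arm(
  rows=[
    {"offset":[0,0,0],"rotation":[0,0,0],"grip":0.04},
    {"offset":[0,0,-0.03],"rotation":[0,0,0],"grip":0.04},
    {"offset":[0,0,-0.07],"rotation":[0,0,0],"grip":0.04},
    {"offset":[0,0,-0.1],"rotation":[0,0,0],"grip":0.04},
    {"offset":[0,0,-0.1],"rotation":[0,0,0],"grip":0.04},
  ],
)

```text
time_s: 17.97
eef_pos: [0.4601, -0.0894, 0.1996]
tcp_rot: [0.731, 0.682, 0.002, 0.002]
force: [0.2, -1.2, 0.4]
opening: 0.455
grip_force: 0.0
```

Run:
```python
from go import *
import cv2
print(r.state()["eef_pos"],r.state()["force"])
d=r.get_image("wrist");np.savez("w7.npz",**d);im=d["image"]
for ph in(0,.03,.06):
    f=lambda x,L,n:proj(d,C+Rz.apply([x,.0825-L*np.cos(ph)+n*np.sin(ph),.1+L*np.sin(ph)+n*np.cos(ph)])).round(1)
    print(ph,"edge L/R top",f(-.072,.165,.008),f(.072,.165,.008),"tabtip top",f(-.007,.21,.014),f(.007,.21,.014))
h=cv2.cvtColor(im,cv2.COLOR_RGB2HSV)
b=((h[...,0]>105)&(h[...,0]<125)&(h[...,1]>170)&(h[...,2]<190)).astype('uint8')
k=cv2.connectedComponentsWithStats(b);i=1+np.argmax(k[2][1:,4]);print("blue",k[2][i])
m=k[1]==i
for u in(160,180,200,220,235,270,290,310,330):
    v=np.nonzero(m[:,u])[0];print(u,(v.min(),v.max()) if len(v) else None,end=' ')
dk=(h[...,2]<50)
print();print("dark rows at u tab",[(u,np.nonzero(dk[150:300,u])[0][[0,-1]]+150 if dk[150:300,u].any() else None) for u in(246,250,254,258)])
print("dark row profile",[(v,np.nonzero(dk[v,200:310])[0][[0,-1]]+200) for v in range(200,262,4) if dk[v,200:310].any()])
s=r.get_image("scene");np.savez("scene2.npz",**s)
```

```text
[ 0.46008259 -0.08944632  0.19963402] [ 0.15338172 -1.24512569  0.4139163 ]
0 edge L/R top [155.1 148.2] [337.9 147.1] tabtip top [238.5 204.5] [255.8 204.4]
0.03 edge L/R top [153.  148.6] [339.7 147.4] tabtip top [238.1 206.3] [255.9 206.2]
0.06 edge L/R top [150.9 148.8] [341.6 147.5] tabtip top [237.7 208. ] [256.  207.8]
blue [ 226    0  121  147 1874]
160 None 180 None 200 None 220 None 235 (np.int64(136), np.int64(145)) 270 (np.int64(136), np.int64(145)) 290 (np.int64(135), np.int64(145)) 310 (np.int64(135), np.int64(145)) 330 (np.int64(72), np.int64(144)) 
dark rows at u tab [(246, array([150, 200])), (250, array([150, 200])), (254, None), (258, None)]
dark row profile [(200, array([245, 252])), (228, array([200, 309])), (232, array([200, 309])), (236, array([200, 309])), (240, array([200, 309])), (244, array([200, 309])), (248, array([200, 309])), (252, array([200, 309])), (256, array([200, 309])), (260, array([200, 309]))]
```

Run:
```python
from go import *
import cv2
d=np.load("w7.npz");g=cv2.cvtColor(d["image"],cv2.COLOR_RGB2GRAY)
print("col 249",g[130:215,248].tolist())
print("row 190",g[190,225:275].tolist())
h=cv2.cvtColor(d["image"],cv2.COLOR_RGB2HSV)
print("row142 H,S,V R",h[142,325:352].tolist())
print("row142 L",h[142,140:170].tolist())
# scene: predicted lid corners
s=np.load("scene2.npz")
for ph in(0,.03):
    f=lambda x,L,n:proj(s,C+Rz.apply([x,.0825-L*np.cos(ph)+n*np.sin(ph),.1+L*np.sin(ph)+n*np.cos(ph)])).round(1)
    print(ph,"sc edge",f(-.072,.165,.008),f(.072,.165,.008),"hinge",f(-.072,0,.008),f(.072,0,.008),"tab",f(0,.2,.014))
hs=cv2.cvtColor(s["image"],cv2.COLOR_RGB2HSV)
b=((hs[...,0]>105)&(hs[...,0]<125)&(hs[...,1]>170)&(hs[...,2]<190)).astype('uint8');b[:150]=0
k=cv2.connectedComponentsWithStats(b);print([x.tolist() for x in k[2][1:] if x[4]>20])
y=((hs[...,0]>20)&(hs[...,0]<30)&(hs[...,1]>190)).astype('uint8');y[:120]=0
k=cv2.connectedComponentsWithStats(y);print("yellow",[x.tolist() for x in k[2][1:] if x[4]>10])
```

```text
col 249 [229, 208, 158, 101, 71, 66, 64, 64, 63, 58, 51, 34, 23, 22, 21, 23, 24, 26, 24, 28, 24, 25, 23, 22, 25, 24, 20, 24, 22, 25, 23, 22, 24, 21, 20, 21, 22, 19, 22, 22, 25, 24, 23, 22, 24, 24, 24, 23, 23, 23, 21, 28, 32, 39, 40, 43, 40, 41, 42, 40, 41, 39, 41, 42, 43, 41, 38, 40, 41, 41, 40, 46, 87, 136, 167, 176, 178, 178, 180, 178, 177, 178, 178, 176, 177]
row 190 [181, 181, 181, 181, 180, 180, 180, 180, 181, 180, 180, 177, 162, 125, 78, 45, 45, 50, 49, 47, 45, 42, 41, 41, 40, 39, 38, 36, 38, 69, 114, 152, 172, 177, 178, 177, 177, 177, 176, 178, 177, 179, 177, 177, 177, 179, 177, 177, 178, 177]
row142 H,S,V R [[109, 169, 116], [109, 166, 118], [109, 163, 119], [109, 170, 117], [109, 176, 116], [109, 175, 115], [109, 172, 117], [109, 174, 116], [109, 174, 116], [109, 169, 119], [109, 174, 116], [110, 170, 117], [109, 156, 126], [108, 127, 147], [106, 111, 177], [105, 104, 199], [105, 101, 208], [104, 101, 208], [104, 99, 208], [104, 101, 208], [104, 99, 208], [104, 101, 209], [104, 99, 208], [104, 101, 207], [105, 101, 208], [104, 102, 208], [104, 101, 208]]
row142 L [[103, 91, 231], [103, 91, 231], [103, 89, 232], [102, 91, 231], [103, 89, 231], [103, 89, 231], [103, 91, 231], [103, 90, 230], [103, 89, 231], [103, 90, 230], [103, 90, 230], [103, 91, 230], [104, 97, 229], [106, 116, 224], [108, 145, 217], [109, 165, 209], [109, 173, 206], [109, 173, 206], [109, 175, 206], [109, 173, 205], [109, 173, 206], [109, 173, 206], [109, 174, 207], [109, 174, 207], [109, 174, 207], [109, 172, 207], [109, 174, 207], [109, 173, 208], [109, 174, 208], [109, 174, 205]]
0 sc edge [281.3 169.2] [239.2 181.9] hinge [312.  196.4] [266.9 211.9] tab [255.2 168.4]
0.03 sc edge [281.4 167.9] [239.2 180.6] hinge [312.1 196.4] [266.9 212. ] tab [255.3 166.8]
[[247, 174, 21, 8, 36], [246, 185, 56, 29, 170]]
yellow [[244, 167, 2, 11, 12], [241, 193, 5, 7, 12]]
```

Run:
```python
from go import *
import cv2
d=np.load("w7.npz");h=cv2.cvtColor(d["image"],cv2.COLOR_RGB2HSV)
S=h[...,1].astype(float)
def edge(v,lo,hi,left):
    row=S[v-1:v+2].mean(0)[lo:hi]; g=np.diff(row)*(1 if left else -1); i=g.argmax()
    w=np.clip(g[max(i-2,0):i+3],0,None); return lo+max(i-2,0)+(w*np.arange(len(w))).sum()/w.sum()+.5
res=[]
for v in range(20,145,10):
    res.append((v,edge(v,140,200,True),edge(v,300,350,False)));print([round(x,1) for x in res[-1]],end=' ')
print()
for ph in(0,.015,.03,.06):
    f=lambda x,L:proj(d,C+Rz.apply([x,.0825-L*np.cos(ph)+.008*np.sin(ph),.1+L*np.sin(ph)+.008*np.cos(ph)]))
    print(ph,[(f(-.072,L)[1].round(0),f(-.072,L)[0].round(1),f(.072,L)[0].round(1),(f(.072,L)-f(-.072,L))[0].round(1)) for L in(.165,.12,.08,.05)])
```

```text
[20, np.float64(142.6), np.float64(346.8)] [30, np.float64(142.4), np.float64(346.2)] [40, np.float64(143.6), np.float64(345.5)] [50, np.float64(144.4), np.float64(344.7)] [60, np.float64(144.9), np.float64(343.7)] [70, np.float64(147.2), np.float64(344.2)] [80, np.float64(148.1), np.float64(343.8)] [90, np.float64(149.0), np.float64(346.0)] [100, np.float64(149.9), np.float64(341.2)] [110, np.float64(150.7), np.float64(340.6)] [120, np.float64(151.5), np.float64(339.9)] [130, np.float64(152.5), np.float64(338.8)] [140, np.float64(153.4), np.float64(337.9)] 
0 [(np.float64(148.0), np.float64(155.1), np.float64(337.9), np.float64(182.8)), (np.float64(88.0), np.float64(149.6), np.float64(341.9), np.float64(192.3)), (np.float64(29.0), np.float64(144.2), np.float64(345.9), np.float64(201.7)), (np.float64(-20.0), np.float64(139.8), np.float64(349.1), np.float64(209.3))]
0.015 [(np.float64(148.0), np.float64(154.1), np.float64(338.8), np.float64(184.7)), (np.float64(88.0), np.float64(148.8), np.float64(342.6), np.float64(193.9)), (np.float64(28.0), np.float64(143.6), np.float64(346.4), np.float64(202.8)), (np.float64(-20.0), np.float64(139.3), np.float64(349.4), np.float64(210.1))]
0.03 [(np.float64(149.0), np.float64(153.0), np.float64(339.7), np.float64(186.6)), (np.float64(87.0), np.float64(147.9), np.float64(343.3), np.float64(195.4)), (np.float64(27.0), np.float64(142.9), np.float64(346.9), np.float64(204.0)), (np.float64(-21.0), np.float64(138.9), np.float64(349.8), np.float64(210.9))]
0.06 [(np.float64(149.0), np.float64(150.9), np.float64(341.6), np.float64(190.7)), (np.float64(86.0), np.float64(146.2), np.float64(344.8), np.float64(198.6)), (np.float64(26.0), np.float64(141.7), np.float64(348.0), np.float64(206.3)), (np.float64(-22.0), np.float64(138.1), np.float64(350.5), np.float64(212.4))]
```

The lid edge lines taper slightly more than the φ = 0 prediction, so it's shut. One last check on the stay and the bystanders, then hand in.

Run:
```python
from go import *
import cv2
a=np.load("scene0.npz");b=np.load("scene2.npz")
def red(d):
    h=cv2.cvtColor(d["image"],cv2.COLOR_RGB2HSV)
    m=(((h[...,0]<6)|(h[...,0]>174))&(h[...,1]>170)&(h[...,2]>90)).astype('uint8');m[:140]=0
    k=cv2.connectedComponentsWithStats(m);return [(k[3][i].round(1).tolist(),int(k[2][i][4])) for i in range(1,k[0]) if k[2][i][4]>10]
print(red(a));print(red(b));print("knob exp",proj(b,C+Rz.apply([.1125,.0106,.264])))
for n,(u,v) in dict(jar=(203,160),lens=(361,272)).items():
    print(n,np.abs(a["image"][v-12:v+13,u-12:u+13].astype(int)-b["image"][v-12:v+13,u-12:u+13]).mean())
print(r.state()["time_s"],r.state()["force"]); r.sign_off()
```

```text
[([258.4, 196.3], 107), ([217.2, 203.6], 31), ([314.0, 222.4], 16), ([320.7, 322.3], 3359)]
[([239.3, 154.0], 94), ([217.2, 203.7], 35), ([313.6, 223.9], 17), ([320.6, 322.3], 3367)]
knob exp [238.79421354 152.40352197]
jar 6.261333333333333
lens 48.29013333333333
18.0667 [ 0.05794443 -0.33671699 -0.95981728]
the job is handed in; nothing more can be done
```

The job is handed in at 18 s, with the cup turned and pushed home on the mark, the stay left up at about 0.7 rad and the lid lowered in the grip until shut. The bin did not move and the jar looks unchanged, but the lens comparison came out high (possibly a shadow) and I did not look into it, though the arm never worked near the lens.

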